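# Load a spool of kitchen twine on the twine stand

### The job

Take the red-and-white spool of twine off its slanting dowel on the wooden rack and slip it over the upright spindle of the twine stand, lowering it (not dropping it) until it sits fully down on the steel disc. Then swing the stand's keeper arm back over the spool as far as it goes, so that its eye stands above the spindle. Leave the other two spools, the jar and the salt shaker where they are.

Things in the scene. Friction and masses are not known exactly. Their poses are not given: they have to be found in the camera images.
- red_spool: Red-and-white spool of twine, 90 mm tall, 0.22 kg, loose: a cylinder 52 mm in diameter (grip here) on a foot flange 64 mm in diameter, 7 mm thick; a 24 mm bore runs right through. Origin: centre of the foot's underside; +z along the bore from foot to top. On the rack it slants with its dowel (35 degrees from vertical, leaning to the rack's front), hanging up to 5 mm off the dowel's axis.
- blue_spool: The blue-and-white spool. Stored beside the red spool; same size and shape. Same origin and axes as the red spool. Leave it where it is.
- jute_spool: The brown (jute) spool. Stored beside the red spool; same size and shape. Same origin and axes as the red spool. Leave it where it is.
- rack: Wooden spool rack, fixed, 320 mm wide (y), 95 deep (x), 80 high; front is -x. Its board slants up to the back at 35 degrees; three dowels stand square to it at y = -100, 0, 100 mm, x = 0, feet 50 mm above the table, 14 mm in diameter, 60 mm long; each holds one spool whose foot rests on the board. Origin: table level under the foot of the middle dowel.
- seat (a point): Twine stand, fixed: centre of the top of its steel disc (70 mm in diameter, 20 mm above the table), where the spool's foot must rest. z up along the spindle (14 mm in diameter, round tip 95 mm above this point); +x to the keeper arm's post, 90 mm away. Dark wooden base 215 mm long (x = -68 to 148 mm), 112 mm wide, top 17 mm above the table.
- keeper_hinge (a point): Upright hinge axis of the keeper arm at the height of the arm's rod, 150 mm above the table, on a post 11 mm in diameter, 90 mm from the spindle along the stand's +x. A brass cap 18 mm in diameter on it ends 12 mm above this point.
- keeper_eye (a point): Centre of the eye at the end of the keeper arm, a level ring 33 mm across, 90 mm from the hinge and at the same height (150 mm above the table). A straight level steel rod 9 mm in diameter joins hinge and eye.
- keeper (a joint): Angle of the keeper arm about its upright hinge, rad. 0: at its stop, the arm points from post to spindle, the eye right above the spindle. Grows as the arm swings open to the stand's +y side, to 2.1 (anticlockwise from above closes it). Stays where it is left; a push of about 2 N moves it.
- jar: Bystander: glass jar with a red lid, 62 mm in diameter, 86 mm tall, loose. Origin: centre of the underside.
- salt: Bystander: grey salt shaker, 44 mm in diameter, 90 mm tall, loose. Origin: centre of the underside.

How it is judged (in metres and radians):
On the way, in this order (a step that is already met when the one before it is completed fails the run):
1. the red-and-white spool sits fully down on the stand's disc, on the spindle (horizontal distance between red_spool and seat below 0.008 m and z of red_spool in the frame of seat between -0.005 and 0.005 m and angle between red_spool's own z axis and vertical below 0.1 rad), for 0.2 s.
2. the keeper arm is swung back over the spool to its stop (value of joint keeper below 0.12 rad), for 0.2 s.
At the end, for the whole second after the job is handed in: The red-and-white spool stands at rest on the spindle, upright (6 degrees), its foot on the disc (5 mm) and within 8 mm of the axis; the keeper arm is within 0.12 rad of its stop; the other spools, jar and salt shaker are within 30 mm of where they stood (all of step 1 and value of joint keeper below 0.12 rad and linear speed of red_spool below 0.02 m/s and distance of each of blue_spool, jute_spool, jar, salt from where it was at the start of the episode below 0.03 m); the robot touches nothing.
It fails at once if the spool was dropped onto the stand (faster than 0.6 m/s near the disc) (distance between red_spool and seat below 0.1 m and linear speed of red_spool above 0.6 m/s).
It fails at once if the blue-and-white spool was moved by more than 30 mm (distance of blue_spool from where it was at the start of the episode above 0.03 m).
It fails at once if the brown spool was moved by more than 30 mm (distance of jute_spool from where it was at the start of the episode above 0.03 m).
It fails at once if the red-lidded jar was moved by more than 30 mm (distance of jar from where it was at the start of the episode above 0.03 m).
It fails at once if the salt shaker was moved by more than 30 mm (distance of salt from where it was at the start of the episode above 0.03 m).
It also fails if it takes over 58 s, if anything falls off the work surface, if the arm or the gripper's body presses on something with over 40 N, if the wrist force passes 120 N, or if a joint passes its speed limit or range.

### The arm

A 6-joint arm with a two-finger parallel gripper is mounted at the origin on the work surface; the furniture and walls round the work are solid. World frame = base frame: x ahead of the robot, y to its left, z up, the work surface at z = 0. Lengths are in mm, angles in rad, forces in N, time in s.
With the tool pointing down it reaches from about 300 to 950 mm from the base axis. Payload 3.1 kg.
Tool frame: the origin (TCP) lies at the very end of the fingers, on their centre line; the grasp point (between the pads) lies 19 mm behind it; z points along the fingers, y is the line along which they close (so a half turn about z gives the same grasp; the last joint's range is limited). The gripper opens to 85 mm and grips with 20 to 120 N. Pads are 22 mm wide; open, the fingers measure 114 mm over their backs; the gripper's body (76 mm by 85 mm) begins 54 mm behind the grasp point. The pads swing forward as they close: fully open they stand 13 mm farther back than shut.
Start: joints at [1.082, 0.308, 1.634, -0, 1.2, -0.07], TCP at [254.191, 570.981, 231.272] pointing down, gripper open.
Joint ranges: [-3.06, 3.06], [-0.79, 1.96], [0.05, 2.63], [-1.19, 4.34], [0.05, 2.64], [-2.94, 2.94]. Speed limits (rad/s): [2.79, 2.79, 3.14, 3.14, 3.14, 3.14].

### API

Orientations are given as a rotation vector (axis times angle).
In Python, from bench import * gives the robot as it stands.
- The arm moves only by the tool apply_moves, never from a script. Its argument "plan" is a list of rows, each a list of 7 numbers: the shift along the tool's x, y, z normalised to -1 to 1, where 1 is 0.5 m, then the turn, a rotation vector about the tool's x, y, z normalised to -1 to 1, where 1 is 45 degrees, then the closure, from -1 (fully open) to 1 (shut). A call has 1 to 12 rows; each row is the pose to reach, as a shift and turn from the pose commanded when the call began, along the tool's axes at that moment; what a row does not reach only later rows make up. A row lasts 1/10 s, in which the tool goes at most 50 mm and 8.59 degrees, less where a joint would pass 70% of its speed; a pose out of reach is approached as far as the arm can. A call with a number of a shift or a turn outside -1 to 1 is refused whole. A call with a gripper value outside its range is refused whole. The fingers move at their own pace and stop on an object; "force" is the grip in N (left out, the last holds). Time passes only in rows, so rows that repeat a pose let the fingers close. It gives the time, the measured TCP pose, the force, the opening and the grip force at its end, in the units of the state.
- state(): the state, without advancing time (a new reading comes with each control period).
- camera(name): name is "scene" or "top"; returns a dict with "pixels" (480x640x3 uint8, red, green, blue), "mtx" (3x3 intrinsics, pixels), "k1" (the pictures are not rectified: a ray, as slopes to the right and down, at radius r is drawn at 1 + k1 r^2 times it, then the intrinsics apply), "R" (3x3) and "t" (3): a world point X has camera coordinates R X + t. Camera axes: x right, y down, z forward; pixel columns grow to the right and rows downward; lengths in mm; the calibration is good to about 2 mm. A picture is of the moment at which its call begins. There is no depth.
- close_job(): hands the job in; it is judged then, once.
The state is a dict: "time": time; "qpos": joint angles; "joint_vel": joint speeds; "joint_efforts": joint torques, N m; "ee_pos": TCP position; "ee_rot": TCP orientation; "contact_force": force on the tool from outside, world axes, zero at the start; "wrist_torque": the same for the moment, N m; "gripper_width": finger opening in mm; "finger_force": force on a finger pad.
Only numpy, scipy, OpenCV 4.12 (cv2) and the standard library are available. Lean on these libraries where they do the work, as an engineer would, in place of code of your own. Each camera call takes 0.05 s, during which the arm holds its last target. There are 200 camera calls.

## Working session

There is one attempt and no reset: what is moved stays moved. The work goes in short steps, Python scripts to look and compute and a tool call to move; the robot and the scene stay as the last step left them, time stands still between calls to the robot, and variables do not carry over. Pictures are saved under pics/ and viewed, at most 10 in all, crops included, and the job is handed in when it is done.

Besides the shell and the picture viewer there is one more tool, called after "Request:" as name(argument=value, ...) on one line, values as JSON. apply_moves: Moves the arm, as the interface text tells. Scaled input: -1 to 1 covers 0.5 m each way for a shift and 45 degrees each way for a turn. Its arguments: {"type":"object","properties":{"plan":{"type":"array"},"force":{"type":"number"}},"required":["plan"]}

```bash
mkdir -p pics; python3 - <<'E'
from bench import *
import cv2, numpy as np
for n in ("scene","top"):
    c=camera(n); cv2.imwrite(f"pics/{n}0.png",c["pixels"][:,:,::-1]); print(n,c["mtx"],c["k1"],c["R"],c["t"])
    np.savez(n+"0.npz",**{k:np.array(v) for k,v in c.items()})
s=state(); print(s)
E
```

```text
scene [[560.4540415    0.         318.05905864]
 [  0.         560.4540415  243.72111361]
 [  0.           0.           1.        ]] -0.010369866861482984 [[ 0.90597064 -0.42332943 -0.00306494]
 [-0.29025813 -0.61588091 -0.73242127]
 [ 0.30816785  0.66444179 -0.68084483]] [-416.10244077  252.04804831 1333.61864635]
top [[477.83172932   0.         314.78290971]
 [  0.         477.83172932 241.99502105]
 [  0.           0.           1.        ]] -0.06780550448876278 [[-0.02339847 -0.99925731 -0.03061616]
 [-0.99207022  0.02699118 -0.12275245]
 [ 0.12348765  0.02750116 -0.99196496]] [  54.6749023   490.56679047 1281.19700654]
{'time': 0.1, 'qpos': array([ 1.08226849e+00,  3.08938265e-01,  1.63509459e+00,  6.32773591e-06,
        1.19970303e+00, -6.96989528e-02]), 'joint_vel': array([ 0.00139448, -0.00384655, -0.00208651,  0.00076031,  0.00114941,
        0.00043284]), 'joint_efforts': array([-3.76104808e-04, -4.16409516e+01, -2.77643967e+01, -8.38845426e-05,
        4.09138549e-03, -2.64982106e-05]), 'ee_pos': array([253.84387167, 570.29024873, 230.13242906]), 'ee_rot': array([-0.65297606, -3.0723722 ,  0.00323313]), 'contact_force': array([ 0.51787078,  0.54936026, -0.27120731]), 'wrist_torque': array([0.00201769, 0.00114745, 0.01447069]), 'finger_force': 0.0, 'gripper_width': 85.54415799424562}
```

View pics/scene0.png

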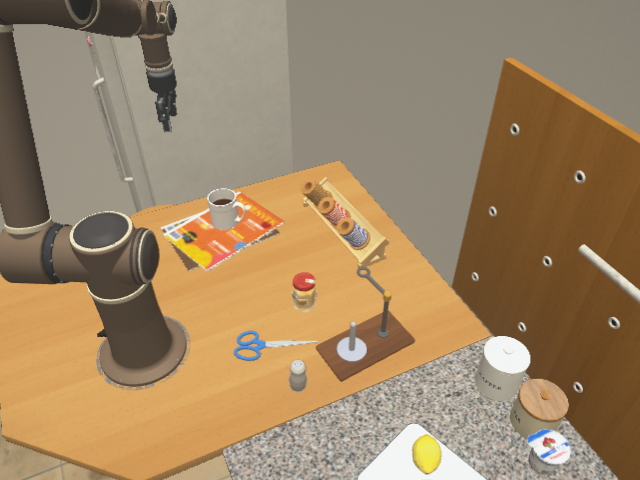

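View pics/top0.png

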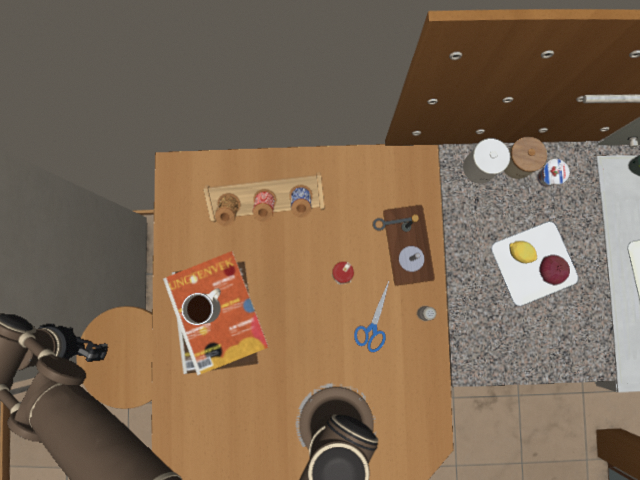

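Red spool at top (264,203) / scene (335,212). The stand's disc is at top (411,259) / scene (351,349), and the keeper eye is at top (379,224) / scene (364,272). I'll zoom in to get precise pixels.

```bash
python3 - <<'E'
import cv2, numpy as np
def crop(n,x,y,w,h,s):
    im=np.load(n+"0.npz")["pixels"][y:y+h,x:x+w,::-1]
    im=cv2.resize(im,None,fx=s,fy=s,interpolation=cv2.INTER_CUBIC)
    for i in range(0,w,10):
        cv2.putText(im,str(x+i) if i%20==0 else "",(i*s,8),0,.3,(0,255,255),1); im[::4,i*s]=(0,255,255)
    for j in range(0,h,10):
        cv2.putText(im,str(y+j),(0,j*s+8),0,.3,(0,255,255),1); im[j*s,::4]=(0,255,255)
    return im
cv2.imwrite("pics/c1.png",np.hstack([crop("scene",295,170,100,100,4),crop("top",200,160,100,100,4)*1]) )
cv2.imwrite("pics/c1.png",np.hstack([crop("scene",295,170,100,100,4),crop("top",200,155,130,100,4)[:,:400]]) )
cv2.imwrite("pics/c1.png",np.vstack([np.hstack([crop("scene",295,170,96,72,4),crop("top",228,165,100,72,4)]),np.hstack([crop("scene",315,262,96,72,4),crop("top",365,200,100,72,4)])]))
cv2.imwrite("pics/c2.png",crop("scene",315,310,100,75,8))
E
```

```text
(no output)
```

View pics/c1.png

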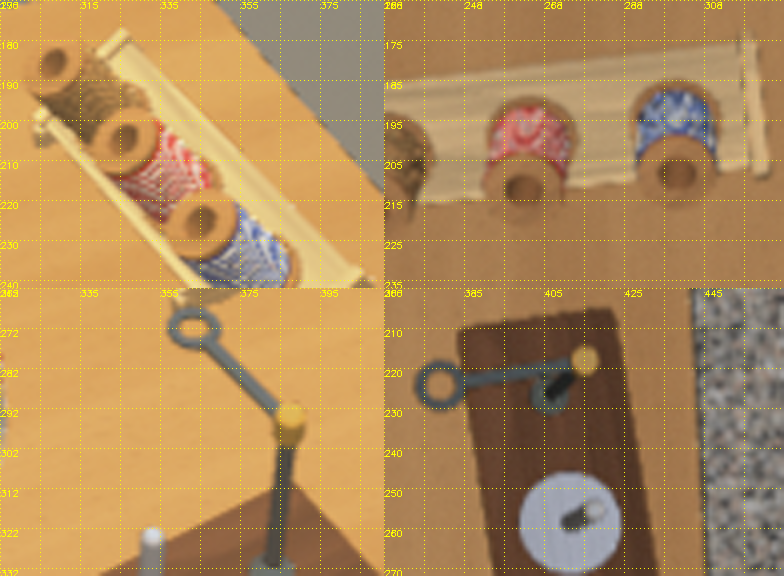

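View pics/c2.png

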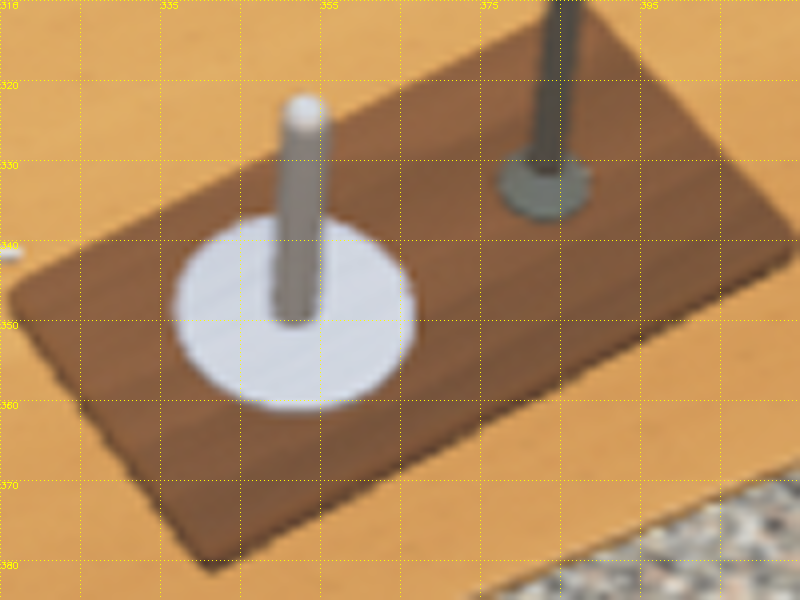

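The crops show these pixel positions:

| Feature | Scene | Top |
|---|---|---|
| Red bore | (325.5,204.3) | (263,211.8) |
| Blue bore | (345.3,225.3) | (301.3,208.3) |
| Jute bore | (308.3,185.5) | not read from the crop |
| Eye | (363.5,271.8) | (378.8,224.5) |
| Hinge cap | (387.5,293.3) | (415.3,218) |
| Disc | (351.9,348.9) | (411.8,258.5) |
| Spindle tip | (353.4,323.5) | (418.5,255) |

```bash
cat > h.py <<'E'
import numpy as np, cv2
from scipy.spatial.transform import Rotation as Ro
C={n:dict(np.load(n+"0.npz")) for n in("scene","top")}
def ray(n,p):
    c=C[n]; D=np.array([float(c["k1"]),0,0,0,0])
    q=cv2.undistortPoints(np.array([[p]],float),c["mtx"],D)[0,0]
    d=c["R"].T@np.r_[q,1]; return -c["R"].T@c["t"],d/np.linalg.norm(d)
def tri(ps,pt):
    A=0;b=0;rs=[ray("scene",ps),ray("top",pt)]
    for o,d in rs:
        P=np.eye(3)-np.outer(d,d);A=A+P;b=b+P@o
    X=np.linalg.solve(A,b); return X,[round(np.linalg.norm((np.eye(3)-np.outer(d,d))@(X-o)),1) for o,d in rs]
def atz(n,p,z):
    o,d=ray(n,p); return o+d*(z-o[2])/d[2]
def proj(n,X):
    c=C[n]; return cv2.projectPoints(np.array(X,float).reshape(-1,1,3),cv2.Rodrigues(c["R"])[0],c["t"],c["mtx"],np.array([float(c["k1"]),0,0,0,0]))[0][:,0]
E
python3 - <<'E'
from h import *
np.set_printoptions(precision=1,suppress=True)
for n,a,b,z in [("red",(325.5,204.3),(263,211.8),110),("blue",(345.3,225.3),(301.3,208.3),110),("jutescene",(308.3,185.5),(227,216),110),("eye",(363.5,271.8),(378.8,224.5),150),("cap",(387.5,293),(415.3,218),162),("disc",(351.9,348.9),(411.8,258.5),20),("tip",(353.4,323.5),(418.5,255),113),("salt",(298,366),(427,312),88),("jar",(304,282),(343,271),86)]:
    print(n,*tri(a,b),atz("scene",a,z),atz("top",b,z))
for n in C: print(n,-C[n]["R"].T@C[n]["t"])
# rack/body ends corner checks: rack back top edge & front edge in top image
E
```

```text
red [562.3 171.4 124.6] [np.float64(0.0), np.float64(0.0)] [570.2 187.8 110. ] [565.1 173.5 110. ]
blue [570.4  71.8 123.4] [np.float64(1.7), np.float64(1.7)] [579.5  85.  110. ] [571.4  73.1 110. ]
jutescene [553.1 264.5 128.5] [np.float64(0.3), np.float64(0.3)] [562.6 287.  110. ] [556.8 268.4 110. ]
eye [ 517.9 -122.5  152. ] [np.float64(1.6), np.float64(1.6)] [ 520.6 -121.2  150. ] [ 516.7 -122.1  150. ]
cap [ 529.7 -212.2  162.8] [np.float64(1.3), np.float64(1.3)] [ 531.4 -211.8  162. ] [ 528.6 -211.8  162. ]
disc [ 441.1 -223.1   21.9] [np.float64(1.1), np.float64(1.1)] [ 442.8 -222.2   20. ] [ 440.2 -223.1   20. ]
tip [ 441.  -223.9  116.2] [np.float64(0.4), np.float64(0.4)] [ 442.8 -221.8  113. ] [ 440.9 -224.4  113. ]
salt [ 295.5 -247.    73.9] [np.float64(0.7), np.float64(0.7)] [ 292.6 -256.4   88. ] [ 295.3 -244.    88. ]
jar [406.9 -31.2  80.1] [np.float64(0.2), np.float64(0.2)] [404.5 -36.3  86. ] [406.8 -31.1  86. ]
scene [  39.2 -907.  1091.3]
top [ 329.7    6.2 1332.8]
```

```bash
cat >> h.py <<'E'
np.set_printoptions(precision=4,suppress=True)
yr=np.array([-.085,.996,0]); yr/=np.linalg.norm(yr); xr=np.cross(yr,[0,0,1])
a=np.cos(np.radians(35))*np.array([0,0,1])-np.sin(np.radians(35))*xr
top=np.array([562.3,171.4,124.6]); seat=np.array([441.2,-223,20.])
sx=np.array([529.5-441.2,-212+223,0]); sx/=np.linalg.norm(sx); sy=np.cross([0,0,1],sx)
def frame(z,y):
    return np.c_[np.cross(y,z),y,z]
def delta(s,p,R=None):
    R0=Ro.from_rotvec(s["ee_rot"]).as_matrix(); d=R0.T@(np.array(p)-s["ee_pos"])/500
    rv=np.zeros(3) if R is None else Ro.from_matrix(R0.T@R).as_rotvec()/(np.pi/4)
    return np.r_[d,rv]
E
python3 - <<'E'
from h import *; from bench import state
s=state(); R0=Ro.from_rotvec(s["ee_rot"]).as_matrix(); print(R0)
print("a",a,"xr",xr,"sx",sx)
for sg in(1,-1):
    R=frame(-a,sg*yr)
    for off in (80,0):
        p=top+a*(off-49); print(sg,off,p,delta(s,p,R))
    print(delta(s,[254,571,330],R))
E
```

```text
[[-0.9136  0.4067 -0.001 ]
 [ 0.4067  0.9136 -0.0019]
 [ 0.0002 -0.0021 -1.    ]]
a [-0.5715 -0.0488  0.8192] xr [ 0.9964  0.085  -0.    ] sx [0.9923 0.1236 0.    ]
1 80 [544.5835 169.8881 149.9937] [-0.8569 -0.4948  0.1612 -0.1985 -0.7619 -0.6206]
1 0 [590.3035 173.7899  84.4615] [-0.9373 -0.4502  0.2922 -0.1985 -0.7619 -0.6206]
[ 0.0003  0.001  -0.1997 -0.1985 -0.7619 -0.6206]
-1 80 [544.5835 169.8881 149.9937] [-0.8569 -0.4948  0.1612 -1.0172  0.265   3.2223]
-1 0 [590.3035 173.7899  84.4615] [-0.9373 -0.4502  0.2922 -1.0172  0.265   3.2223]
[ 0.0003  0.001  -0.1997 -1.0172  0.265   3.2223]
```

Request:
apply_moves(plan=[[-0.807, -0.523, 0.079, -0.1985, -0.762, -0.6206, -1], [-0.807, -0.523, 0.079, -0.1985, -0.762, -0.6206, -1], [-0.807, -0.523, 0.079, -0.1985, -0.762, -0.6206, -1], [-0.807, -0.523, 0.079, -0.1985, -0.762, -0.6206, -1], [-0.807, -0.523, 0.079, -0.1985, -0.762, -0.6206, -1], [-0.807, -0.523, 0.079, -0.1985, -0.762, -0.6206, -1], [-0.807, -0.523, 0.079, -0.1985, -0.762, -0.6206, -1], [-0.807, -0.523, 0.079, -0.1985, -0.762, -0.6206, -1], [-0.807, -0.523, 0.079, -0.1985, -0.762, -0.6206, -1], [-0.807, -0.523, 0.079, -0.1985, -0.762, -0.6206, -1], [-0.807, -0.523, 0.079, -0.1985, -0.762, -0.6206, -1], [-0.807, -0.523, 0.079, -0.1985, -0.762, -0.6206, -1]])

```text
time: 1.3
ee_pos: [516.4, 166.7, 191.2]
ee_rot: [-0.103, 2.529, 0.035]
contact_force: [0.7, -0.1, 0.3]
gripper_width: 85.3
finger_force: 0.0
```

```bash
cat > d.py <<'E'
from h import *; from bench import state
import sys
R=frame(-a,yr); s=state(); off=float(sys.argv[1]); print(s["qpos"],s["ee_pos"],s["gripper_width"],s["contact_force"],delta(s,top+a*(off-49),R))
E
python3 d.py 80
```

```text
[ 0.3056 -0.0734  2.2844 -0.3714  0.3535 -1.0355] [516.3949 166.7313 191.2273] 85.31872407457172 [ 0.6918 -0.1433  0.3321] [ 0.0009  0.0015  0.1001 -0.0002  0.0001 -0.0043]
```

Request:
apply_moves(plan=[[0.001, 0.0015, 0.07, 0, 0, -0.004, -1], [0.001, 0.0015, 0.14, 0, 0, -0.004, -1], [0.001, 0.0015, 0.14, 0, 0, -0.004, -1]])

```text
time: 1.6
ee_pos: [553.6, 172.8, 128.5]
ee_rot: [-0.115, 2.537, 0.032]
contact_force: [-0.6, -1.1, 0.2]
gripper_width: 85.3
finger_force: 0.0
```

```bash
python3 d.py 0; python3 - <<'E'
from bench import *
import cv2,numpy as np
o=[]
for n,x,y in(("scene",280,130),("top",225,150)):
    p=camera(n)["pixels"][y:y+120,x:x+100,::-1]; o.append(cv2.resize(p,None,fx=4,fy=4,interpolation=2))
cv2.imwrite("pics/g1.png",np.hstack(o))
E
```

```text
[ 0.2903  0.1296  2.2387 -0.5718  0.2138 -0.8452] [553.6489 172.7542 128.5164] 85.26881305668442 [-0.6376 -1.054   0.1623] [-0.0104 -0.0043  0.1141  0.0008 -0.0106  0.007 ]
```

View pics/g1.png

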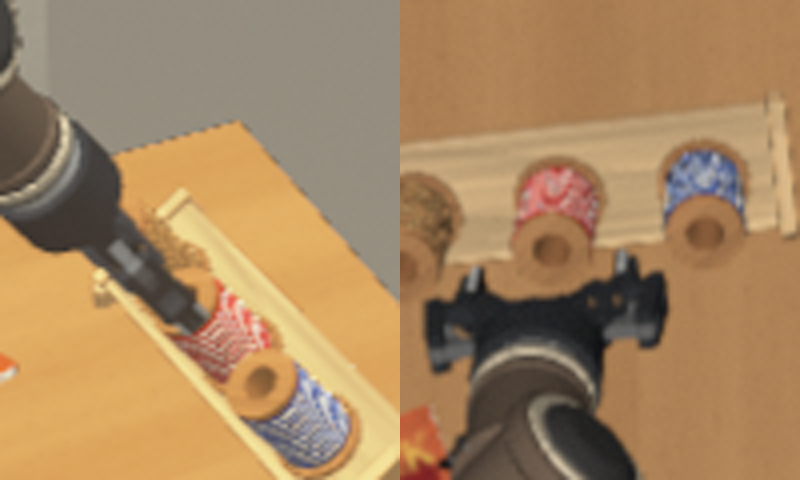

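Both views show the open fingers straddling the red spool's top: bore at top (262,212), fingers centred at (263,215). Neighbours are clear, so I'm advancing along the axis.

Request:
apply_moves(plan=[[-0.0104, -0.0043, 0.03, 0.001, -0.01, 0.007, -1], [-0.0104, -0.0043, 0.07, 0.001, -0.01, 0.007, -1], [-0.0104, -0.0043, 0.114, 0.001, -0.01, 0.007, -1], [-0.0104, -0.0043, 0.114, 0.001, -0.01, 0.007, -1], [-0.0104, -0.0043, 0.114, 0.001, -0.01, 0.007, -1]])

```text
time: 2.2
ee_pos: [593.0, 174.1, 92.1]
ee_rot: [-0.104, 2.518, 0.037]
contact_force: [0.0, 0.3, -0.0]
gripper_width: 85.7
finger_force: 0.0
```

```bash
python3 d.py 0
```

```text
[ 0.2692  0.2701  2.1797 -0.937   0.131  -0.485 ] [593.0386 174.112   92.0885] 85.67368169162603 [ 0.03    0.3008 -0.0349] [ 0.0134 -0.0002  0.0092  0.0018  0.0138 -0.0034]
```

Request:
apply_moves(plan=[[0.0134, 0, 0.009, 0, 0.0138, -0.0034, -1], [0.0134, 0, 0.009, 0, 0.0138, -0.0034, -1], [0.0134, 0, 0.009, 0, 0.0138, -0.0034, -1]])

```text
time: 2.5
ee_pos: [590.1, 173.2, 83.6]
ee_rot: [-0.107, 2.53, 0.035]
contact_force: [0.7, 0.3, -0.3]
gripper_width: 85.7
finger_force: 0.0
```

```bash
python3 d.py 0
```

```text
[ 0.2681  0.2837  2.1809 -0.9466  0.1277 -0.4768] [590.0518 173.2338  83.5749] 85.71677985634021 [ 0.6627  0.2646 -0.2794] [-0.0015  0.0011 -0.0011  0.0011 -0.0014 -0.0009]
```

Within 1 mm. Closing the gripper.

Request:
apply_moves(plan=[[0, 0, 0, 0, 0, 0, 1], [0, 0, 0, 0, 0, 0, 1], [0, 0, 0, 0, 0, 0, 1], [0, 0, 0, 0, 0, 0, 1], [0, 0, 0, 0, 0, 0, 1], [0, 0, 0, 0, 0, 0, 1], [0, 0, 0, 0, 0, 0, 1], [0, 0, 0, 0, 0, 0, 1]], force=50)

```text
time: 3.3
ee_pos: [590.5, 175.3, 84.0]
ee_rot: [-0.11, 2.528, 0.041]
contact_force: [-5.7, 4.1, 6.1]
gripper_width: 51.4
finger_force: 50.4
```

```bash
python3 d.py 85
```

```text
[ 0.2695  0.284   2.1803 -0.9469  0.1238 -0.4761] [590.543  175.2867  84.0381] 51.42898626423977 [-5.6974  4.0577  6.1337] [-0.0001 -0.0021 -0.1711  0.0066  0.0013 -0.    ]
```

Request:
apply_moves(plan=[[0, 0, -0.02, 0, 0, 0, 1], [0, 0, -0.04, 0, 0, 0, 1], [0, 0, -0.06, 0, 0, 0, 1], [0, 0, -0.08, 0, 0, 0, 1], [0, 0, -0.1, 0, 0, 0, 1], [0, 0, -0.12, 0, 0, 0, 1], [0, 0, -0.14, 0, 0, 0, 1], [0, 0, -0.16, 0, 0, 0, 1], [0, 0, -0.18, 0, 0, 0, 1], [0, 0, -0.2, 0, 0, 0, 1], [0, 0, -0.2, 0, 0, 0, 1]])

```text
time: 4.4
ee_pos: [532.7, 168.0, 165.4]
ee_rot: [-0.107, 2.531, 0.035]
contact_force: [-0.5, -0.2, -1.9]
gripper_width: 51.6
finger_force: 54.1
```

```bash
cat > e.py <<'E'
from h import *; from bench import state
import sys
s=state(); z=float(sys.argv[1])
print(s["qpos"],s["ee_pos"],s["gripper_width"],s["finger_force"],s["contact_force"])
for y in (sy,yr):
  R=frame(np.array([0,0,-1.]),y); print(delta(s,seat+[0,0,41+z],R)) ; print("lift+rot",delta(s,s["ee_pos"]+[-30,0,60],R))
E
python3 e.py 120; python3 d.py 85
```

```text
[ 0.2951  0.0109  2.2691 -0.4313  0.2878 -0.9812] [532.7213 168.0303 165.3928] 51.63961170181339 54.11588430404663 [-0.5359 -0.2421 -1.9028]
[ 0.1855 -0.7638 -0.1684 -0.0139  0.7755 -0.0489]
lift+rot [-0.0196  0.0052 -0.1326 -0.0139  0.7755 -0.0489]
[ 0.1855 -0.7638 -0.1684  0.0011  0.7756 -0.001 ]
lift+rot [-0.0196  0.0052 -0.1326  0.0011  0.7756 -0.001 ]
[ 0.2951  0.0109  2.2691 -0.4313  0.2878 -0.9812] [532.7213 168.0303 165.3928] 51.63961170181339 [-0.5359 -0.2421 -1.9028] [-0.002   0.0017  0.029   0.0007 -0.0022 -0.0013]
```

Request:
apply_moves(plan=[[-0.02, 0.005, -0.133, 0, 0.776, -0.04, 1], [-0.02, 0.005, -0.133, 0, 0.776, -0.04, 1], [-0.02, 0.005, -0.133, 0, 0.776, -0.04, 1], [-0.02, 0.005, -0.133, 0, 0.776, -0.04, 1], [-0.02, 0.005, -0.133, 0, 0.776, -0.04, 1], [-0.02, 0.005, -0.133, 0, 0.776, -0.04, 1]])

```text
time: 5.0
ee_pos: [506.0, 168.0, 225.0]
ee_rot: [-0.178, 3.135, -0.013]
contact_force: [1.1, -0.1, -2.5]
gripper_width: 51.7
finger_force: 54.1
```

```bash
python3 e.py 180
```

```text
[ 0.244   0.1385  1.855  -0.0095  1.1482 -1.4362] [506.0108 167.989  225.0026] 51.66995512509917 54.11304473876953 [ 1.1462 -0.1393 -2.5267]
[ 0.2172 -0.7626 -0.0257 -0.0109  0.0012 -0.0135]
lift+rot [ 0.0595  0.0058 -0.1201 -0.0109  0.0012 -0.0135]
[ 0.2172 -0.7626 -0.0257 -0.0109  0.0014  0.0359]
lift+rot [ 0.0595  0.0058 -0.1201 -0.0109  0.0014  0.0359]
```

Request:
apply_moves(plan=[[0.011, -0.04, -0.025, -0.011, 0, 0, 1], [0.029, -0.1, -0.025, -0.011, 0, 0, 1], [0.05, -0.18, -0.025, -0.011, 0, -0.01, 1], [0.074, -0.26, -0.025, -0.011, 0, -0.013, 1], [0.097, -0.34, -0.025, -0.011, 0, -0.013, 1], [0.12, -0.42, -0.025, -0.011, 0, -0.013, 1], [0.142, -0.5, -0.025, -0.011, 0, -0.013, 1], [0.165, -0.58, -0.025, -0.011, 0, -0.013, 1], [0.188, -0.66, -0.025, -0.011, 0, -0.013, 1], [0.205, -0.72, -0.025, -0.011, 0, -0.013, 1], [0.217, -0.763, -0.025, -0.011, 0, -0.013, 1], [0.217, -0.763, -0.025, -0.011, 0, -0.013, 1]])

```text
time: 6.2
ee_pos: [437.8, -225.4, 240.2]
ee_rot: [0.19, -3.135, 0.003]
contact_force: [0.6, 1.1, -3.2]
gripper_width: 51.4
finger_force: 54.1
```

```bash
python3 e.py 110; python3 - <<'E'
from bench import *
import cv2,numpy as np
o=[]
for n,x,y in(("scene",300,220),("top",360,180)):
    c=camera(n); np.savez(n+"1.npz",**{k:np.array(v) for k,v in c.items()}); p=c["pixels"][y:y+140,x:x+100,::-1]; o.append(cv2.resize(p,None,fx=4,fy=4,interpolation=2))
cv2.imwrite("pics/g2.png",np.hstack(o))
E
```

```text
[-0.5627  0.0406  1.9295 -0.002   1.171  -2.2538] [ 437.8474 -225.4005  240.2104] 51.37153504531427 54.14961487054825 [ 0.5994  1.0605 -3.2234]
[-0.0073  0.0042  0.1384 -0.0023 -0.0009 -0.0036]
lift+rot [ 0.0596  0.007  -0.12   -0.0023 -0.0009 -0.0036]
[-0.0073  0.0042  0.1384 -0.0023 -0.0009  0.0458]
lift+rot [ 0.0596  0.007  -0.12   -0.0023 -0.0009  0.0458]
```

View pics/g2.png

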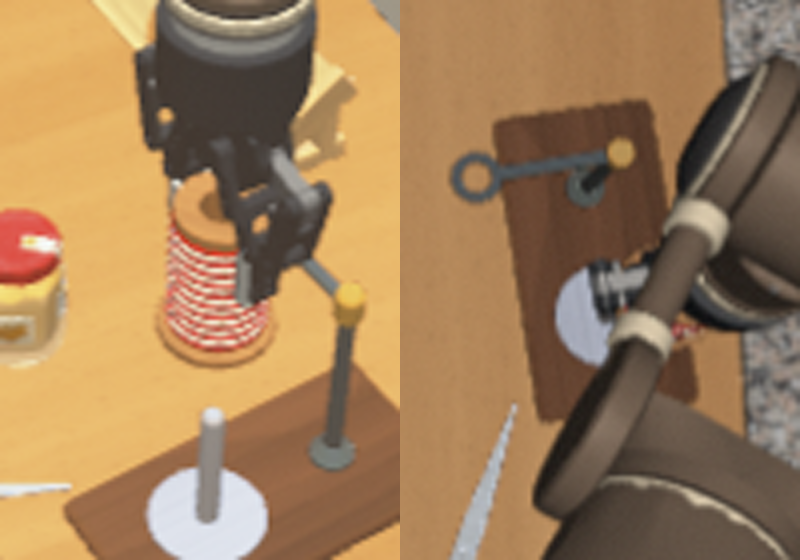

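The spool hangs upright above the spindle. In the scene its bore is at (353.2,272), its flange spans columns 338.7–368.5 with its lowest edge at row 311, and the spindle tip is at (353,323.5). I'll compare this with the prediction.

```bash
python3 - <<'E'
from h import *
t=np.linspace(0,2*np.pi,73); p=np.array([437.8,-225.4,0])
def ring(r,z,c=p): return proj("scene",np.c_[c[0]+r*np.cos(t),c[1]+r*np.sin(t),0*t+z])
print("hole",proj("scene",p+[0,0,289]))
for z in (199,206): q=ring(32,z); print("foot",q.min(0),q.max(0))
q=ring(26,289); print("topring",q.min(0),q.max(0))
for d in ([10,0,0],[0,10,0],[0,0,10]): print(d,proj("scene",p+[0,0,289]+np.array(d))-proj("scene",p+[0,0,289]))
print("tip",proj("scene",seat+[0,0,95]))
E
```

```text
hole [[355.5519 269.7553]]
foot [338.5836 288.4209] [368.9234 311.2749]
foot [338.6566 286.208 ] [369.1197 309.0671]
topring [342.5653 260.6268] [368.5642 279.1984]
[10, 0, 0] [[ 4.4096 -1.5173]]
[0, 10, 0] [[-2.3223 -3.2111]]
[0, 0, 10] [[ 0.2137 -3.5216]]
tip [[353.0638 323.5456]]
```

Prediction matches to within 1 mm. Centring, then lowering onto the tip.

Request:
apply_moves(plan=[[-0.0073, 0.0042, 0.05, -0.0023, 0, -0.0036, 1], [-0.0073, 0.0042, 0.1, -0.0023, 0, -0.0036, 1], [-0.0073, 0.0042, 0.13, -0.0023, 0, -0.0036, 1], [-0.0073, 0.0042, 0.15, -0.0023, 0, -0.0036, 1], [-0.0073, 0.0042, 0.15, -0.0023, 0, -0.0036, 1]])

```text
time: 6.8
ee_pos: [441.2, -218.8, 164.2]
ee_rot: [0.202, -3.131, -0.007]
contact_force: [-0.3, -0.2, -2.5]
gripper_width: 51.7
finger_force: 54.1
```

```bash
python3 e.py 0
```

```text
[-0.5497  0.1361  1.9938  0.0018  1.0171 -2.2503] [ 441.2455 -218.8046  164.2494] 51.722631944641556 54.13428336381912 [-0.2516 -0.176  -2.4543]
[ 0.0005 -0.0093  0.2065  0.0058 -0.0042  0.0063]
lift+rot [ 0.0599  0.0083 -0.1198  0.0058 -0.0042  0.0063]
[ 0.0005 -0.0093  0.2065  0.0057 -0.0043  0.0557]
lift+rot [ 0.0599  0.0083 -0.1198  0.0057 -0.0043  0.0557]
```

Request:
apply_moves(plan=[[0.0005, -0.0093, 0, 0.0058, -0.004, 0.006, 1], [0.0005, -0.0093, 0, 0.0058, -0.004, 0.006, 1], [0.0005, -0.0093, 0, 0.0058, -0.004, 0.006, 1]])

```text
time: 7.1
ee_pos: [443.6, -225.9, 167.1]
ee_rot: [-0.192, 3.131, -0.006]
contact_force: [0.1, -0.5, -2.6]
gripper_width: 51.9
finger_force: 54.2
```

```bash
python3 e.py 0
```

```text
[-0.5583  0.1354  1.9878 -0.0002  1.0124 -2.2515] [ 443.6228 -225.8687  167.1478] 51.90141381473691 54.17693227529526 [ 0.0869 -0.5007 -2.5965]
[ 0.0051  0.0071  0.2122 -0.005   0.0058 -0.0018]
lift+rot [ 0.059   0.0069 -0.1203 -0.005   0.0058 -0.0018]
[ 0.0051  0.0071  0.2122 -0.0049  0.0059  0.0476]
lift+rot [ 0.059   0.0069 -0.1203 -0.0049  0.0059  0.0476]
```

Request:
apply_moves(plan=[[0, 0, 0, 0, 0, 0, 1], [0, 0, 0, 0, 0, 0, 1], [0, 0, 0, 0, 0, 0, 1], [0, 0, 0, 0, 0, 0, 1]])

```text
time: 7.5
ee_pos: [442.8, -225.3, 166.0]
ee_rot: [-0.192, 3.133, -0.003]
contact_force: [0.3, 0.3, -2.4]
gripper_width: 51.5
finger_force: 54.2
```

```bash
python3 e.py 0
```

```text
[-0.5582  0.1365  1.9892 -0.0002  1.0123 -2.2516] [ 442.7952 -225.3132  166.0222] 51.500086724939 54.17650490999222 [ 0.2805  0.2514 -2.3996]
[ 0.0032  0.0055  0.21   -0.0031  0.0034 -0.0016]
lift+rot [ 0.0592  0.0071 -0.1202 -0.0031  0.0034 -0.0016]
[ 0.0032  0.0055  0.21   -0.003   0.0035  0.0478]
lift+rot [ 0.0592  0.0071 -0.1202 -0.003   0.0035  0.0478]
```

Settled. Small correction, then slow lowering to about 8 mm above the seat.

Request:
apply_moves(plan=[[0.0032, 0.0055, 0, -0.003, 0.003, 0, 1], [0.0032, 0.0055, 0.02, -0.003, 0.003, 0, 1], [0.0032, 0.0055, 0.04, -0.003, 0.003, 0, 1], [0.0032, 0.0055, 0.06, -0.003, 0.003, 0, 1], [0.0032, 0.0055, 0.08, -0.003, 0.003, 0, 1], [0.0032, 0.0055, 0.1, -0.003, 0.003, 0, 1], [0.0032, 0.0055, 0.12, -0.003, 0.003, 0, 1], [0.0032, 0.0055, 0.14, -0.003, 0.003, 0, 1], [0.0032, 0.0055, 0.16, -0.003, 0.003, 0, 1], [0.0032, 0.0055, 0.18, -0.003, 0.003, 0, 1], [0.0032, 0.0055, 0.194, -0.003, 0.003, 0, 1], [0.0032, 0.0055, 0.194, -0.003, 0.003, 0, 1]])

```text
time: 8.7
ee_pos: [440.2, -222.4, 67.6]
ee_rot: [0.193, -3.134, -0.002]
contact_force: [0.0, -0.1, -2.9]
gripper_width: 51.7
finger_force: 54.2
```

```bash
python3 e.py 0
```

```text
[-0.5562  0.2901  2.0463  0.0002  0.8077 -2.2499] [ 440.2006 -222.3636   67.6475] 51.743849005344195 54.15676921606064 [ 0.016  -0.1041 -2.8874]
[-0.0019 -0.0015  0.0133  0.0021 -0.0023 -0.0015]
lift+rot [ 0.0598  0.0075 -0.1199  0.0021 -0.0023 -0.0015]
[-0.0019 -0.0015  0.0133  0.0021 -0.0024  0.0479]
lift+rot [ 0.0598  0.0075 -0.1199  0.0021 -0.0024  0.0479]
```

No contact. Lowering in small steps until the disc pushes back.

Request:
apply_moves(plan=[[0, 0, 0.004, 0, 0, 0, 1], [0, 0, 0.007, 0, 0, 0, 1], [0, 0, 0.009, 0, 0, 0, 1], [0, 0, 0.01, 0, 0, 0, 1], [0, 0, 0.01, 0, 0, 0, 1]])

```text
time: 9.2
ee_pos: [441.2, -223.0, 64.1]
ee_rot: [-0.193, 3.135, -0.0]
contact_force: [0.2, 0.3, -2.3]
gripper_width: 51.7
finger_force: 54.2
```

Request:
apply_moves(plan=[[0, 0, 0.002, 0, 0, 0, 1], [0, 0, 0.004, 0, 0, 0, 1], [0, 0, 0.006, 0, 0, 0, 1], [0, 0, 0.006, 0, 0, 0, 1], [0, 0, 0.006, 0, 0, 0, 1]])

```text
time: 9.7
ee_pos: [441.3, -223.1, 63.8]
ee_rot: [0.193, -3.135, -0.001]
contact_force: [-6.9, 3.8, 17.6]
gripper_width: 51.5
finger_force: 55.6
```

Contact at the expected height (20 N). Easing off slightly, then releasing.

Request:
apply_moves(plan=[[0, 0, -0.004, 0, 0, 0, 1], [0, 0, -0.004, 0, 0, 0, -1], [0, 0, -0.004, 0, 0, 0, -1], [0, 0, -0.004, 0, 0, 0, -1], [0, 0, -0.004, 0, 0, 0, -1], [0, 0, -0.004, 0, 0, 0, -1], [0, 0, -0.004, 0, 0, 0, -1]])

```text
time: 10.4
ee_pos: [441.1, -222.9, 62.8]
ee_rot: [-0.193, 3.136, 0.0]
contact_force: [-0.1, 0.6, 0.5]
gripper_width: 85.5
finger_force: 0.0
```

Request:
apply_moves(plan=[[0, 0, -0.03, 0, 0, 0, -1], [0, 0, -0.08, 0, 0, 0, -1], [0, 0, -0.15, 0, 0, 0, -1], [0, 0, -0.22, 0, 0, 0, -1], [0, 0, -0.3, 0, 0, 0, -1], [0, 0, -0.38, 0, 0, 0, -1], [0, 0, -0.4, 0, 0, 0, -1], [0, 0, -0.4, 0, 0, 0, -1]])

```text
time: 11.2
ee_pos: [442.4, -223.7, 265.2]
ee_rot: [-0.193, 3.131, -0.005]
contact_force: [-0.4, 0.4, -0.5]
gripper_width: 85.5
finger_force: 0.0
```

```bash
python3 e.py 200; python3 - <<'E'
from bench import *
import cv2,numpy as np
o=[]
for n,x,y in(("scene",300,250),("top",360,180)):
    c=camera(n); np.savez(n+"2.npz",**{k:np.array(v) for k,v in c.items()}); p=c["pixels"][y:y+140,x:x+100,::-1]; o.append(cv2.resize(p,None,fx=4,fy=4,interpolation=2))
cv2.imwrite("pics/g3.png",np.hstack(o))
from h import *
t=np.linspace(0,2*np.pi,73)
for r,z in((26,110),(32,20),(12,110)):
    q=proj("scene",np.c_[seat[0]+r*np.cos(t),seat[1]+r*np.sin(t),0*t+z]); print(r,z,q.min(0),q.max(0))
# keeper geometry
hg=np.array([529.5,-212,150.])
for ang in (1.55,1.2,.8,.4,0):
    d=Ro.from_rotvec([0,0,-ang]).apply(-sx); print(ang,hg+90*d,hg+60*d)
E
```

```text
[-0.5562  0.0199  1.8984  0.0001  1.218  -2.2499] [ 442.3729 -223.7206  265.2014] 85.51181192043755 0.0 [-0.4083  0.3965 -0.4854]
[ 0.0022  0.0017  0.0084 -0.0041  0.0053 -0.0014]
lift+rot [ 0.059   0.007  -0.1203 -0.0041  0.0053 -0.0014]
[ 0.0022  0.0017  0.0084 -0.004   0.0054  0.048 ]
lift+rot [ 0.059   0.007  -0.1203 -0.004   0.0054  0.048 ]
26 110 [341.2877 315.9167] [364.68   334.3093]
32 20 [337.744  338.3702] [365.1822 360.814 ]
12 110 [347.5808 320.7592] [358.3734 329.2466]
1.55 [ 516.5194 -122.941   150.    ] [ 520.8463 -152.6273  150.    ]
1.2 [ 486.7683 -132.7914  150.    ] [ 501.0122 -159.1943  150.    ]
0.8 [ 459.2962 -155.6846  150.    ] [ 482.6975 -174.4564  150.    ]
0.4 [ 442.9078 -187.4687  150.    ] [ 471.7718 -195.6458  150.    ]
0 [ 440.1903 -223.1258  150.    ] [ 469.9602 -219.4172  150.    ]
```

View pics/g3.png

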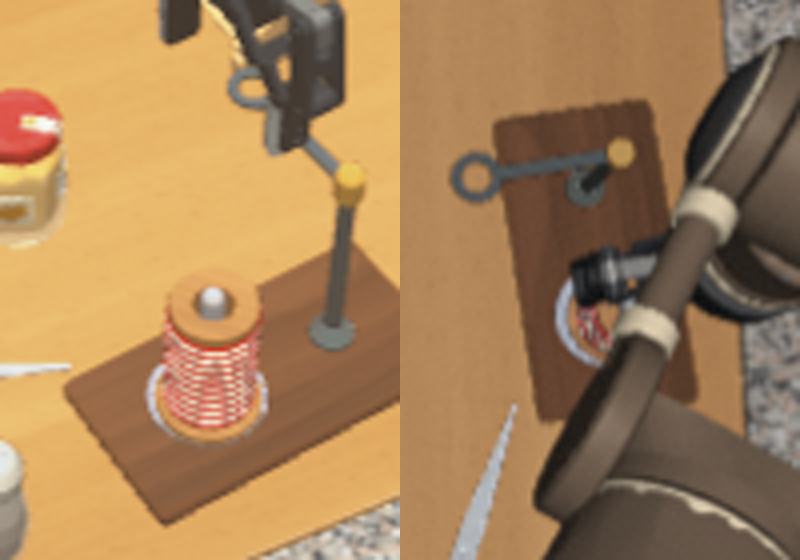

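The spool is seated and upright: top ring centred at scene (353.5,326), spindle tip (353,325) central in the bore, foot's lowest edge at row 361 as predicted. Next I'll shut the fingers and go behind the keeper rod.

Request:
apply_moves(plan=[[-0.08, 0.04, 0, 0, 0.005, 0, 1], [-0.16, 0.08, 0, 0, 0.005, 0, 1], [-0.234, 0.114, 0, 0, 0.005, 0, 1], [-0.234, 0.114, 0, 0, 0.005, 0, 1], [-0.234, 0.114, 0, 0, 0.005, 0, 1], [-0.234, 0.114, 0, 0, 0.005, 0, 1], [-0.234, 0.114, 0.08, 0, 0.005, 0, 1], [-0.234, 0.114, 0.16, 0, 0.005, 0, 1], [-0.234, 0.114, 0.22, 0, 0.005, 0, 1], [-0.234, 0.114, 0.26, 0, 0.005, 0, 1], [-0.234, 0.114, 0.26, 0, 0.005, 0, 1], [-0.234, 0.114, 0.26, 0, 0.005, 0, 1]], force=30)

```text
time: 12.5
ee_pos: [549.4, -152.7, 133.0]
ee_rot: [0.19, -3.131, -0.0]
contact_force: [0.2, 0.2, 1.1]
gripper_width: -0.2
finger_force: 0.0
```

```bash
cat > k.py <<'E'
from h import *; from bench import state
import sys
s=state(); d=s["ee_pos"]-seat; print("stand xy",d@sx,d@sy,"z",s["ee_pos"][2],"w",s["gripper_width"],"F",s["contact_force"],"Fst",s["contact_force"]@sx,s["contact_force"]@sy)
R=frame(np.array([0,0,-1.]),sy)
r=55
for th in map(float,sys.argv[1:]):
    c=17+3*np.cos(th); x=89-r*np.cos(th)+c*np.sin(th); y=r*np.sin(th)+c*np.cos(th)
    print(th,round(x),round(y),delta(s,seat+sx*x+sy*y+[0,0,115],R).round(3).tolist())
E
python3 k.py 1.5 1.35 1.2 1.05 .9 .75 .6 .5 .4 .3 .2 .1 0
```

```text
stand xy 116.00716631458894 56.354447108916965 z 132.97305926356995 w -0.1538495358044062 F [0.1914 0.2226 1.0808] Fst 0.21741873781007803 0.1972574409869595
1.5 102 56 [0.027, -0.001, -0.004, 0.0, -0.006, -0.003]
1.35 94 58 [0.044, 0.002, -0.004, 0.0, -0.006, -0.003]
1.2 86 58 [0.06, 0.003, -0.004, 0.0, -0.006, -0.003]
1.05 78 57 [0.077, 0.001, -0.004, 0.0, -0.006, -0.003]
0.9 70 55 [0.093, -0.003, -0.004, 0.0, -0.006, -0.003]
0.75 62 52 [0.108, -0.01, -0.004, 0.0, -0.006, -0.003]
0.6 55 47 [0.123, -0.019, -0.003, 0.0, -0.006, -0.003]
0.5 50 44 [0.132, -0.026, -0.003, 0.0, -0.006, -0.003]
0.4 46 40 [0.14, -0.034, -0.003, 0.0, -0.006, -0.003]
0.3 42 35 [0.147, -0.043, -0.003, 0.0, -0.006, -0.003]
0.2 39 30 [0.154, -0.052, -0.003, 0.0, -0.006, -0.003]
0.1 36 25 [0.159, -0.062, -0.003, 0.0, -0.006, -0.003]
0.0 34 20 [0.164, -0.073, -0.003, 0.0, -0.006, -0.003]
```

Request:
apply_moves(plan=[[0.027, -0.001, -0.004, 0, -0.006, 0, 1], [0.044, 0.002, -0.004, 0, -0.006, 0, 1], [0.06, 0.003, -0.004, 0, -0.006, 0, 1], [0.077, 0.001, -0.004, 0, -0.006, 0, 1], [0.093, -0.003, -0.004, 0, -0.006, 0, 1], [0.108, -0.01, -0.004, 0, -0.006, 0, 1], [0.123, -0.019, -0.004, 0, -0.006, 0, 1], [0.132, -0.026, -0.003, 0, -0.006, 0, 1], [0.14, -0.034, -0.003, 0, -0.006, 0, 1], [0.147, -0.043, -0.003, 0, -0.006, 0, 1], [0.154, -0.052, -0.003, 0, -0.006, 0, 1], [0.154, -0.052, -0.003, 0, -0.006, 0, 1]])

```text
time: 13.7
ee_pos: [476.4, -187.9, 135.4]
ee_rot: [-0.192, 3.135, -0.001]
contact_force: [0.3, 1.2, 0.4]
gripper_width: 0.0
finger_force: 0.3
```

```bash
python3 k.py .1 0 
```

```text
stand xy 39.306486849121754 30.445289751967003 z 135.35550727025225 w 0.011572960019196124 F [0.3275 1.1595 0.4239] Fst 0.46830422256021637 1.1101132126453284
0.1 36 25 [0.006, -0.01, 0.001, -0.001, 0.001, -0.002]
0.0 34 20 [0.011, -0.021, 0.001, -0.001, 0.001, -0.002]
```

Rod in contact (about 1 N). On to the stop.

Request:
apply_moves(plan=[[0.006, -0.01, 0.001, 0, 0, 0, 1], [0.011, -0.018, 0.001, 0, 0, 0, 1], [0.011, -0.021, 0.001, 0, 0, 0, 1], [0.011, -0.021, 0.001, 0, 0, 0, 1], [0.011, -0.021, 0.001, 0, 0, 0, 1]])

```text
time: 14.2
ee_pos: [471.9, -197.9, 133.8]
ee_rot: [0.192, -3.134, -0.002]
contact_force: [-0.6, 3.8, 2.7]
gripper_width: 0.1
finger_force: 2.1
```

```bash
python3 k.py 0
```

```text
stand xy 33.54677664366706 21.12475567869453 z 133.7505840755951 w 0.0918485129313032 F [-0.585   3.8177  2.6825] Fst -0.10853052870256986 3.860735207894133
0.0 34 20 [-0.001, -0.002, -0.003, 0.002, -0.002, -0.002]
```

Request:
apply_moves(plan=[[0, -0.004, 0, 0, 0, 0, 1], [0, -0.006, 0, 0, 0, 0, 1], [0, -0.006, 0, 0, 0, 0, 1], [0, -0.006, 0, 0, 0, 0, 1]])

```text
time: 14.6
ee_pos: [471.9, -198.1, 133.7]
ee_rot: [0.191, -3.133, -0.011]
contact_force: [-1.0, 11.9, 6.6]
gripper_width: -0.0
finger_force: 5.8
```

```bash
python3 k.py 0
```

```text
stand xy 33.526692200150165 20.875526147649218 z 133.73535954744528 w -0.024615599284531556 F [-1.0027 11.8584  6.5827] Fst 0.4709054998005094 11.891412622200123
0.0 34 20 [-0.001, -0.002, -0.003, 0.009, -0.002, -0.003]
```

At the stop: 12 N with no further motion. Backing off and rising clear.

Request:
apply_moves(plan=[[0, 0.02, 0, 0, 0, 0, 1], [0, 0.06, 0, 0, 0, 0, 1], [0, 0.1, 0, 0, 0, 0, 1], [0, 0.1, -0.06, 0, 0, 0, 1], [0, 0.12, -0.15, 0, 0, 0, 1], [0, 0.2, -0.24, 0, 0, 0, 1], [0, 0.3, -0.3, 0, 0, 0, 1], [0, 0.4, -0.3, 0, 0, 0, 1], [0, 0.4, -0.3, 0, 0, 0, 1], [0, 0.4, -0.3, 0, 0, 0, 1]])

```text
time: 15.6
ee_pos: [448.7, -1.8, 285.0]
ee_rot: [-0.199, 3.132, -0.003]
contact_force: [-0.6, -0.7, -0.9]
gripper_width: -0.1
finger_force: 0.0
```

```bash
python3 - <<'E'
from bench import *
import cv2,numpy as np
o=[]
for n,x,y in(("scene",300,250),("top",360,180)):
    c=camera(n); p=c["pixels"][y:y+140,x:x+100,::-1]; o.append(cv2.resize(p,None,fx=4,fy=4,interpolation=2))
cv2.imwrite("pics/g4.png",np.hstack(o)); print(state()["contact_force"])
from h import *
print(proj("scene",[441,-223,150]),proj("top",[441,-223,150]))
E
```

```text
[-0.15279708  0.05808483  0.36941997]
[[353.6189 313.3591]] [[420.6938 253.5428]]
```

View pics/g4.png

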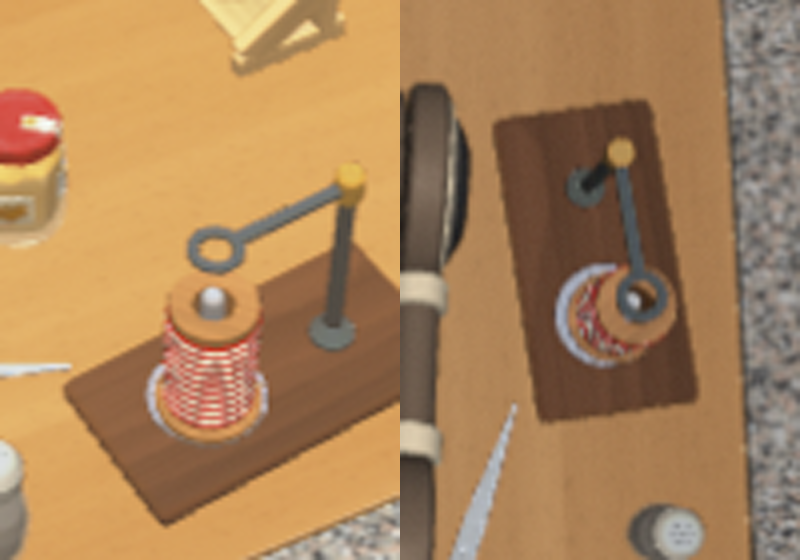

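The eye stands over the spindle at scene (353.8,312) and top (420.2,254), against predictions of (353.6,313.4) and (420.7,253.5). The spool is upright on the disc and the robot is clear, so I'm handing in.

```bash
python3 -c "
from bench import *
print(close_job())"
```

```text
the job is handed in; nothing more can be done
None
```

The red-and-white spool is upright and fully down on the stand's disc, and the keeper arm is at its stop with its eye above the spindle. The robot was clear when I handed the job in, about 16 s into the 58 s allowed; no verdict was returned.

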